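# Grade a sheet of cakes by size, pack the standard ones and tip the rejects

## Robot

A 6-joint arm with a two-finger parallel gripper is mounted at the origin on the work surface. World frame = base frame: x ahead of the robot, y to its left, z up, the work surface at z = 0. Lengths are in m, angles in rad, forces in N, time in s.
With the tool pointing down it reaches from about 0.275 to 0.85 m from the base axis. Payload 5.2 kg.
Tool frame: the origin (TCP) lies on the centre line of the jaws, within the pads' length; the fingertips stand 25 mm ahead of it and the grasp point (between the pads) lies 6 mm ahead of it (arm.nose_length is the distance from the TCP to the fingertips, in m); z points along the fingers, y is the line along which they close (so a half turn about z gives the same grasp; the last joint's range is limited). The gripper opens to 85 mm and grips with 20 to 120 N. Pads are 22 mm wide; open, the fingers measure 114 mm over their backs; the gripper's body (76 mm by 85 mm) begins 54 mm behind the grasp point. The pads swing forward as they close: fully open they stand 13 mm farther back than shut.
Start: joints at [1.05, 0.259, 1.535, -0, 1.348, -0.203], TCP at [0.172, 0.522, 0.256] pointing down, gripper open.
Joint ranges: [-3.14, 3.14], [-0.91, 2.08], [0.19, 2.58], [-1.22, 4.36], [0.22, 2.71], [-3.12, 3.12]. Speed limits (rad/s): [2.57, 2.57, 3.14, 3.14, 3.14, 3.14].

## Interface

Orientations are given as a rotation vector (axis times angle).
In Python, from workcell import monitor, imaging, arm gives the robot as it stands.
- The arm moves only by the tool move_arm, never from a script. Its argument "deltas" is a list that holds one entry, the list of rows, each a list of 5 numbers: the shift along the tool's x, y, z scaled (see below), then the turn about the tool's z scaled (see below), then the closure, from -1 (fully open) to 1 (shut). A call has exactly 10 rows; each row is the pose to reach, as a shift and turn from the pose commanded when the call began, along the tool's axes at that moment; what a row does not reach only later rows make up. The controller multiplies each number of a shift by 150 mm and each number of a turn by pi/2 rad. A row lasts 1/12 s, in which the tool goes at most 41.7 mm and 7.16 degrees, less where a joint would pass 70% of its speed; a pose out of reach is approached as far as the arm can. A call with a number of a shift or a turn outside -1 to 1 is refused whole. A call with a gripper value outside its range is refused whole. The fingers move at their own pace and stop on an object; "newtons" is the grip in N (left out, the last holds). Time passes only in rows, so rows that repeat a pose let the fingers close, or fill a call up. It gives the time, the measured TCP pose, the force, the opening and the grip force at its end, in the units of the state.
- monitor.sense(): the state, without advancing time (a new reading comes with each control period).
- imaging.snapshot(name): name is "scene" or "top" or "wrist"; returns the picture (400x640x3 uint8, red, green, blue); there is no depth.
- imaging.calibration(name): a dict with "fx", "fy", "cx", "cy" (pixels), "k1" (the pictures are not rectified: a ray, as slopes to the right and down, at radius r is drawn at 1 + k1 r^2 times it, then the intrinsics apply), "rvec" (rotation vector, rad) and "tvec" (3), from world to camera coordinates, as OpenCV has them; the wrist camera has in their place "mount" (4x4, takes a point from camera to tool coordinates, whose origin is the TCP and whose axes are the flange's). Camera axes: x right, y down, z forward; pixel columns grow to the right and rows downward; lengths in m; the calibration is good to about 2 mm. A picture is of the moment at which its call begins: read the wrist's pose just before it. calibration takes no time and is no camera call.
- arm.sign_off(): hands the job in; it is judged then, once.
The state is a dict: "time_s": time; "joint_pos": joint angles; "joint_velocities": joint speeds; "joint_torque": joint torques, N m; "tcp_pos": TCP position; "eef_rot": TCP orientation; "ft_force": force on the tool from outside, world axes, zero at the start; "wrist_torque": the same for the moment, N m; "width": finger opening in m; "grip_force": force on a finger pad.
Only numpy, scipy, OpenCV 4.12 (cv2) and the standard library are available. Lean on these libraries where they do the work, as an engineer would, in place of code of your own. Each camera call takes 0.05 s, during which the arm holds its last target. There are 200 camera calls.

## Task

The baking sheet holds look-alike cakes of three sizes. Pack every standard cake (54 mm across) flat in a single layer in the white carton, gather all the undersized ones (44 mm) in the red pan and only then lift the pan by its bar to tip them together into the grey hopper, and lower the pan level again. Leave the oversized cake (64 mm) lying on the sheet and do not disturb the other things on the bench.

Things in the scene. Friction and masses are not known exactly. Their poses are not given: they have to be found in the camera images.
- sheet_mid (a point): dark square baking sheet fixed on the bench, 310 x 310 mm, floor 4 mm thick, rim 14 mm high and 4 mm thick. This point: centre of the baking sheet's upper surface, 4 mm above the bench; x and y along its sides. The cakes start on it about 92 mm apart in a mixed-up 3 x 3 grid
- carton_mid (a point): open white packing carton fixed on the bench to the left or right of the sheet, 250 mm (its x) x 210 mm (its y), 45 mm high, walls 4 mm thick. This point: centre of the carton's inner floor, 5 mm above the bench; inside it is 242 mm along x and 202 mm along y
- hopper_mid (a point): grey reject station fixed on the bench on the other side of the sheet: a pedestal carrying a red tipping pan, and behind it (+x) a grey open hopper. This point: centre of the hopper's inner floor, 6 mm above the bench; inside 176 mm (x) x 202 mm (y); near wall 88 mm, side walls 125 mm, back wall 160 mm high above the bench
- pan (a joint): angle of the red tipping pan, rad: 0 when it lies level, grows to 1.3 as its near side is lifted about the hinge at its far edge; if let go it falls back to 0 by its own weight (0.35 kg)
- pan_mid (a point): centre of the pan's upper floor surface, 104 mm above the bench when level; inside 166 mm (x, away from the robot) x 172 mm (y), walls 26 mm above the floor on three sides, open on the far side over the hopper. Moves with the pan
- pan_bar (a point): middle of the pan's round steel lifting bar: 12 mm thick, 104 mm free length along y between two brackets, 50 mm in front of the pan's near wall (bar axis to wall), 110 mm above the bench when the pan is level. Moves with the pan
- pan_hinge (a point): middle of the pan's hinge axis (along y), 100 mm above the bench; the bar's axis is 220 mm in front of it and 10 mm higher when the pan is level
- std_1: STANDARD cake: golden-brown round cake with a slightly darker domed top, 54 mm in diameter and 30 mm high (side upright for the lower 20 mm), about 50 g; origin at the centre of its underside, z towards its top. Between four and five of these are present
- std_2: STANDARD cake: golden-brown round cake with a slightly darker domed top, 54 mm in diameter and 30 mm high (side upright for the lower 20 mm), about 50 g; origin at the centre of its underside, z towards its top. Between four and five of these are present
- std_3: STANDARD cake: golden-brown round cake with a slightly darker domed top, 54 mm in diameter and 30 mm high (side upright for the lower 20 mm), about 50 g; origin at the centre of its underside, z towards its top. Between four and five of these are present
- std_4: STANDARD cake: golden-brown round cake with a slightly darker domed top, 54 mm in diameter and 30 mm high (side upright for the lower 20 mm), about 50 g; origin at the centre of its underside, z towards its top. Between four and five of these are present
- std_5: STANDARD cake: golden-brown round cake with a slightly darker domed top, 54 mm in diameter and 30 mm high (side upright for the lower 20 mm), about 50 g; origin at the centre of its underside, z towards its top. Between four and five of these are present
- small_1: UNDERSIZED cake: golden-brown round cake with a slightly darker domed top, 44 mm in diameter and 30 mm high (side upright for the lower 20 mm), about 35 g; origin at the centre of its underside, z towards its top. Between two and three of these are present
- small_2: UNDERSIZED cake: golden-brown round cake with a slightly darker domed top, 44 mm in diameter and 30 mm high (side upright for the lower 20 mm), about 35 g; origin at the centre of its underside, z towards its top. Between two and three of these are present
- small_3: UNDERSIZED cake: golden-brown round cake with a slightly darker domed top, 44 mm in diameter and 30 mm high (side upright for the lower 20 mm), about 35 g; origin at the centre of its underside, z towards its top. Between two and three of these are present
- large_1: OVERSIZED cake: golden-brown round cake with a slightly darker domed top, 64 mm in diameter and 30 mm high (side upright for the lower 20 mm), about 70 g; origin at the centre of its underside, z towards its top. Stays on the baking sheet
- spray: bystander, not to be disturbed: white plastic bottle with a blue cap, 64 mm across, 170 mm high; origin at its underside
- labels: bystander, not to be disturbed: roll of white labels lying flat, 90 mm across, 40 mm high; origin at its underside
- timer: bystander, not to be disturbed: white kitchen timer, 50 x 70 mm, 30 mm high, between robot and sheet; origin at its underside
- dredger: bystander, not to be disturbed: steel sugar dredger, 56 mm across, 75 mm high, between robot and sheet; origin at its underside
- mug: bystander, not to be disturbed: blue mug, 76 mm across, 90 mm high; origin at its underside
There are look-alikes about, which are no part of the job. What is shaped like the small_2 but green or turquoise is not meant.

How it is judged:
On the way, in this order (a step that is already met when the one before it is completed fails the run):
1. all the undersized cakes lie together in the level red pan (x of small_1 in the frame of pan_mid between -0.085 and 0.085 m and y of small_1 in the frame of pan_mid between -0.088 and 0.088 m and z of small_1 in the frame of pan_mid between -0.01 and 0.06 m and x of small_2 in the frame of pan_mid between -0.085 and 0.085 m and y of small_2 in the frame of pan_mid between -0.088 and 0.088 m and z of small_2 in the frame of pan_mid between -0.01 and 0.06 m and x of small_3 in the frame of pan_mid between -0.085 and 0.085 m and y of small_3 in the frame of pan_mid between -0.088 and 0.088 m and z of small_3 in the frame of pan_mid between -0.01 and 0.06 m and value of joint pan below 0.15 rad), for 0.2 s.
2. the pan is tipped towards the hopper by more than 0.8 rad (value of joint pan above 0.8 rad), for 0.1 s.
At the end, for the whole second after the job is handed in: Standard cakes flat (0.25 rad) and still in the carton, centres within 100 mm (x), 80 mm (y) of its middle and 45 mm apart; undersized ones at rest in the hopper; oversized one flat on the sheet; pan level (below 0.05 rad). Absent cakes do not count (x of std_1 in the frame of carton_mid between -0.1 and 0.1 m and y of std_1 in the frame of carton_mid between -0.08 and 0.08 m and z of std_1 in the frame of carton_mid between -0.01 and 0.04 m and angle between the z axis of each of std_1, std_2, std_3, std_4, std_5 and the z axis of carton_mid, either way round below 0.25 rad and linear speed of each of std_1, std_2, std_3, std_4, std_5, small_1, small_2, small_3 below 0.03 m/s and x of std_2 in the frame of carton_mid between -0.1 and 0.1 m and y of std_2 in the frame of carton_mid between -0.08 and 0.08 m and z of std_2 in the frame of carton_mid between -0.01 and 0.04 m and x of std_3 in the frame of carton_mid between -0.1 and 0.1 m and y of std_3 in the frame of carton_mid between -0.08 and 0.08 m and z of std_3 in the frame of carton_mid between -0.01 and 0.04 m and x of std_4 in the frame of carton_mid between -0.1 and 0.1 m and y of std_4 in the frame of carton_mid between -0.08 and 0.08 m and z of std_4 in the frame of carton_mid between -0.01 and 0.04 m and x of std_5 in the frame of carton_mid between -0.1 and 0.1 m and y of std_5 in the frame of carton_mid between -0.08 and 0.08 m and z of std_5 in the frame of carton_mid between -0.01 and 0.04 m and x of small_1 in the frame of hopper_mid between -0.09 and 0.09 m and y of small_1 in the frame of hopper_mid between -0.103 and 0.103 m and z of small_1 in the frame of hopper_mid between -0.02 and 0.11 m and x of small_2 in the frame of hopper_mid between -0.09 and 0.09 m and y of small_2 in the frame of hopper_mid between -0.103 and 0.103 m and z of small_2 in the frame of hopper_mid between -0.02 and 0.11 m and x of small_3 in the frame of hopper_mid between -0.09 and 0.09 m and y of small_3 in the frame of hopper_mid between -0.103 and 0.103 m and z of small_3 in the frame of hopper_mid between -0.02 and 0.11 m and x of large_1 in the frame of sheet_mid between -0.15 and 0.15 m and y of large_1 in the frame of sheet_mid between -0.15 and 0.15 m and z of large_1 in the frame of sheet_mid between -0.01 and 0.02 m and angle between the z axis of large_1 and the z axis of sheet_mid, either way round below 0.25 rad and value of joint pan below 0.05 rad and horizontal distance between each of std_2, std_3, std_4, std_5 and std_1 above 0.045 m and horizontal distance between each of std_3, std_4, std_5 and std_2 above 0.045 m and horizontal distance between each of std_4, std_5 and std_3 above 0.045 m and horizontal distance between std_5 and std_4 above 0.045 m); the robot touches nothing.
It fails at once if a bystander is pushed more than 50 mm from its place (distance of any of spray, labels, timer, dredger, mug from where it was at the start of the episode above 0.05 m).
Of std_1, std_2, std_3, std_4, std_5 only 4 to 5 are there at a start; the rules pass over those that are not, and their reading is None.
Of small_1, small_2, small_3 only 2 to 3 are there at a start; the rules pass over those that are not, and their reading is None.
At some moment in a run one of std_1, std_2, std_3, std_4, std_5 may be knocked a few centimetres aside while the robot is not near it.
Once in a run the grip may slacken for a moment while it holds something.
It also fails if it takes over 208 s, if anything falls off the work surface, if the arm or the gripper's body presses on something with over 40 N, if the wrist force passes 120 N, or if a joint passes its speed limit or range.

## Working session

There is one attempt and no reset: what is moved stays moved. The work goes in short steps, Python scripts to look and compute and a tool call to move; the robot and the scene stay as the last step left them, time stands still between calls to the robot, and variables do not carry over. Pictures are saved under pics/ and viewed, at most 14 in all, crops included, and the job is handed in when it is done.

Besides the shell and the picture viewer there is one more tool, called after ">>>" as name([rows], argument=value, ...), one row to a line, values as JSON. move_arm: Moves the arm, as the interface text tells. Shifts and turns lie within -1 to 1; 1 stands for 150 mm of shift or pi/2 rad of turn. Its arguments: {"type":"object","properties":{"deltas":{"type":"array"},"newtons":{"type":"number"}},"required":["deltas"]}

```bash
mkdir -p pics
cat > h.py <<'E'
import numpy as np, cv2
from workcell import monitor, imaging, arm
from scipy.spatial.transform import Rotation as R
def snap(n,f):
    im=imaging.snapshot(n); cv2.imwrite('pics/'+f,cv2.cvtColor(im,cv2.COLOR_RGB2BGR)); return im
def cam(n,s=None):
    c=imaging.calibration(n)
    if 'mount' in c:
        s=s or monitor.sense(); T=np.eye(4); T[:3,:3]=R.from_rotvec(s['eef_rot']).as_matrix(); T[:3,3]=s['tcp_pos']
        M=T@np.array(c['mount']); return c,M[:3,:3],M[:3,3]
    r=R.from_rotvec(c['rvec']).as_matrix(); return c,r.T,-r.T@np.array(c['tvec'])
def ray(cm,uv):
    c,Rm,o=cm; d=np.array([(uv[0]-c['cx'])/c['fx'],(uv[1]-c['cy'])/c['fy']]); x=d.copy()
    for _ in range(20): x=d/(1+c['k1']*(x@x))
    v=Rm@np.array([*x,1]); return o,v/np.linalg.norm(v)
def onz(cm,uv,z):
    o,v=ray(cm,uv); return o+v*(z-o[2])/v[2]
def tri(r1,r2):
    A=[];b=[]
    for o,v in(r1,r2):
        P=np.eye(3)-np.outer(v,v);A.append(P);b.append(P@o)
    x=np.linalg.lstsq(np.vstack(A),np.hstack(b),rcond=None)[0]
    return x,[np.linalg.norm(P@(x)-q) for P,q in zip(A,b)]
def proj(cm,p):
    c,Rm,o=cm; q=Rm.T@(np.array(p)-o); x=q[:2]/q[2]; x=x*(1+c['k1']*(x@x)); return x[0]*c['fx']+c['cx'],x[1]*c['fy']+c['cy']
E
python3 - <<'E'
from h import *
print(monitor.sense())
for n in('scene','top','wrist'):
    snap(n,n+'0.png'); print(n,cam(n))
E
```

```text
{'time_s': 0.0, 'joint_pos': array([ 1.05021200e+00,  2.59372810e-01,  1.53609618e+00, -2.69206005e-06,
        1.34801935e+00, -2.02781838e-01]), 'joint_velocities': array([-0.00206033, -0.00110649, -0.00021403, -0.00019485,  0.0012453 ,
        0.00094668]), 'joint_torque': array([-2.31346748e-03, -4.46038914e+01, -2.90565562e+01, -5.58025422e-04,
        1.21374062e-02, -6.97292506e-06]), 'tcp_pos': array([0.17158226, 0.52203132, 0.25545337]), 'eef_rot': array([-4.96997978e-01, -3.10135307e+00,  2.78594412e-03]), 'ft_force': array([ 0.32146547,  0.04845308, -0.33773656]), 'wrist_torque': array([-0.00813544,  0.02420566, -0.05244786]), 'grip_force': 0.0, 'width': 0.08535783572853653}
scene ({'fx': 380.41550301867017, 'fy': 380.41550301867017, 'cx': 316.92360226623447, 'cy': 193.51134545807943, 'k1': -0.019408847266821672, 'rvec': array([ 2.02602803,  1.27480268, -0.52906156]), 'tvec': array([-0.26991017, -0.28635201,  1.71613318])}, array([[ 0.43855995,  0.62379644, -0.64694913],
       [ 0.89857435, -0.29223497,  0.32735739],
       [ 0.01514322, -0.72489773, -0.68869004]]), array
[... 494 characters left out ...]
16.7804944505515, 'fy': 316.7804944505515, 'cx': 313.0204452262846, 'cy': 191.95037293212684, 'k1': -0.04347505387342906, 'mount': array([[-2.96158848e-04, -9.51629780e-01, -3.07246928e-01,
         7.91406880e-02],
       [ 9.99999827e-01, -4.37956647e-04,  3.92563047e-04,
         1.15664123e-03],
       [-5.08135521e-04, -3.07246759e-01,  9.51629745e-01,
        -1.16732575e-01],
       [ 0.00000000e+00,  0.00000000e+00,  0.00000000e+00,
         1.00000000e+00]])}, array([[ 3.12776147e-01,  9.04063413e-01,  2.91273801e-01],
       [ 9.49826454e-01, -2.97419247e-01, -9.68065049e-02],
       [-8.88784531e-04,  3.06938327e-01, -9.51728991e-01]]), array([0.0969134 , 0.54812225, 0.37241811]))
```

View pics/top0.png

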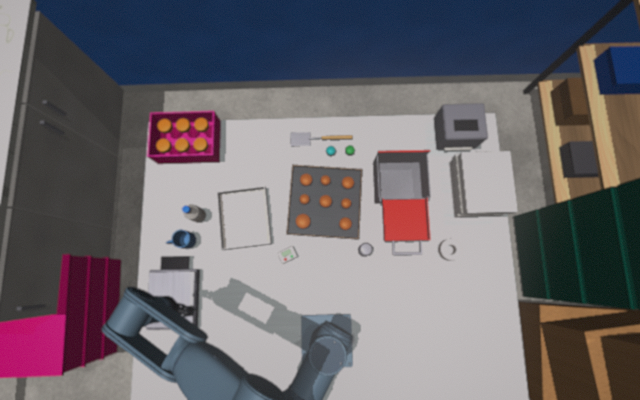

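View pics/scene0.png

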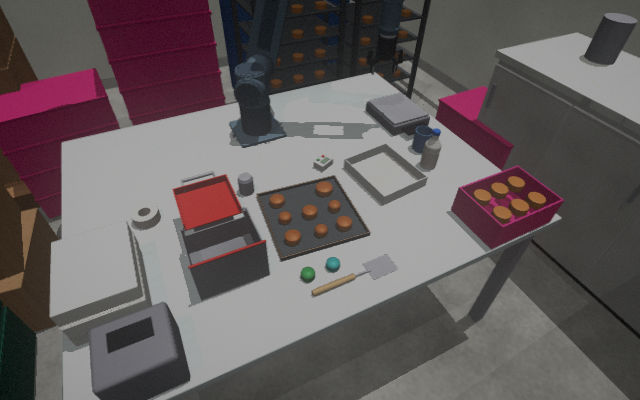

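The top view shows the sheet centred at about (325,201), with 8 cakes on it. The carton is at (245,218), the pan at (405,220), its bar at (406,251) and the hopper at (402,178). The scene view agrees: 8 cakes, with the green and turquoise decoys off the sheet.

Run:
```python
from h import *
cams={n:cam(n) for n in('top','scene')}
roi={'top':(285,160,370,245),'scene':(250,170,375,260)}
det={}
for n in cams:
    im=cv2.imread(f'pics/{n}0.png'); x0,y0,x1,y1=roi[n]
    hsv=cv2.cvtColor(im,cv2.COLOR_BGR2HSV); m=((hsv[...,0]<22)&(hsv[...,1]>110)&(hsv[...,2]>60)).astype('uint8')
    k=np.zeros_like(m);k[y0:y1,x0:x1]=m[y0:y1,x0:x1]
    N,_,st,ce=cv2.connectedComponentsWithStats(k); det[n]=[(ce[i],st[i,4]) for i in range(1,N) if st[i,4]>15]
print([(n,len(d)) for n,d in det.items()])
for c,a in det['top']:
    p0=onz(cams['top'],c,.022); best=min(det['scene'],key=lambda d:np.linalg.norm(onz(cams['scene'],d[0],.022)-p0))
    X,r=tri(ray(cams['top'],c),ray(cams['scene'],best[0])); print(c.round(1),a,best[1],X.round(4),np.round(r,4),p0.round(4), 'd',np.round(2*np.sqrt(a/np.pi)*1.58/371,3))
big=lambda f,x0,y0,x1,y1,s,o:cv2.imwrite('pics/'+o,cv2.resize(cv2.imread('pics/'+f)[y0:y1,x0:x1],None,fx=s,fy=s,interpolation=cv2.INTER_CUBIC))
big('top0.png',210,140,470,265,3,'topbig.png')
```

```text
[('top', 8), ('scene', 9)]
[305.7 179.2] 108 141 [0.673  0.0732 0.0243] [0.0001 0.0001] [0.6735 0.0733 0.022 ] d 0.05
[325.1 179.8] 66 106 [ 0.668  -0.0116  0.0231] [0.0003 0.0003] [ 0.6684 -0.0113  0.022 ] d 0.039
[347.4 182.2] 112 170 [ 0.6549 -0.1088  0.0227] [0.0004 0.0004] [ 0.6552 -0.1085  0.022 ] d 0.051
[304.  198.6] 71 86 [0.5863 0.0817 0.0247] [0.0002 0.0002] [0.5869 0.082  0.022 ] d 0.04
[325.2 200.7] 112 148 [ 0.5752 -0.01    0.0222] [0.0006 0.0006] [ 0.5755 -0.0095  0.022 ] d 0.051
[345.8 202.8] 75 108 [ 0.5642 -0.0984  0.0218] [0.0005 0.0005] [ 0.5644 -0.0979  0.022 ] d 0.042
[302.5 220.7] 158 155 [0.4901 0.0895 0.0248] [0.0004 0.0004] [0.4907 0.09   0.022 ] d 0.06
[345.  223.2] 112 128 [ 0.4752 -0.0919  0.0242] [0.0005 0.0005] [ 0.4756 -0.0916  0.022 ] d 0.051
```

View pics/topbig.png

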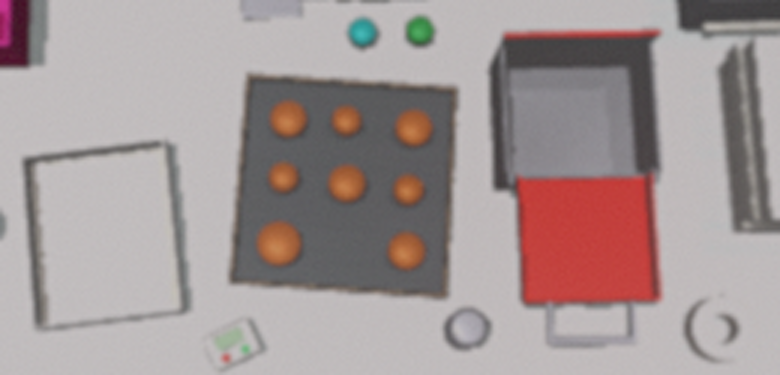

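The enlarged view confirms 4 standard cakes, 3 small ones and the large one at the near left. The carton rim corners, pan corners and bar (crop 550..632, 341) are clear, and the dredger stands just left of the bar.

Run:
```python
from h import *
t=cam('top');sc=cam('scene')
P=lambda x,y:(210+x/3-.33,140+y/3-.33)
def quad(nm,pts,z):
    q=np.array([onz(t,P(*p),z) for p in pts]); e=q[1]-q[0]; f=q[2]-q[1]
    print(nm,q.mean(0).round(4),'sides',np.linalg.norm(np.diff(np.vstack([q,q[:1]]),axis=0),axis=1).round(3),'ang',[round(float(np.degrees(np.arctan2(d[1],d[0]))),1) for d in np.diff(np.vstack([q,q[:1]]),axis=0)]);return q
quad('carton',[(25,158),(168,142),(188,308),(40,326)],.045)
quad('sheet',[(249,74),(457,87),(446,297),(232,282)],.014)
quad('pan',[(518,178),(652,175),(660,299),(523,303)],.13)
quad('bar',[(549,342),(632,341)],.11)
for nm,p,z in[('dredger',(468,328),.075),('labels',(712,328),.04),('timer',(234,345),.03),('hopback',(582,35),.16)]: print(nm,onz(t,P(*p),z).round(3))
im=cv2.imread('pics/scene0.png'); cv2.imwrite('pics/sb.png',cv2.resize(im[135:285,130:330],None,fx=4,fy=4,interpolation=cv2.INTER_CUBIC))
```

```text
carton [0.5086 0.3339 0.045 ] sides [0.207 0.24  0.208 0.242] ang [-84.9, -173.1, 95.7, 6.6]
sheet [ 0.5771 -0.0085  0.014 ] sides [0.307 0.309 0.305 0.309] ang [-95.2, 174.6, 84.7, -5.1]
pan [ 0.4724 -0.3264  0.13  ] sides [0.179 0.166 0.18  0.167] ang [-90.1, 179.2, 90.3, -0.9]Traceback (most recent call last):
  File "<stdin>", line 10, in <module>
  File "<stdin>", line 5, in quad
IndexError: index 2 is out of bounds for axis 0 with size 2
```

Run:
```python
from h import *
t=cam('top')
P=lambda x,y:(210+x/3-.33,140+y/3-.33)
for nm,p,z in[('barL',(549,342),.11),('barR',(633,341),.11),('dredger',(468,328),.075),('labels',(712,328),.04),('timer',(234,345),.03),('hopback',(582,35),.16)]: print(nm,onz(t,P(*p),z).round(3))
im=cv2.imread('pics/scene0.png'); cv2.imwrite('pics/sb.png',cv2.resize(im[135:285,130:330],None,fx=4,fy=4,interpolation=cv2.INTER_CUBIC))
```

```text
barL [ 0.338 -0.27   0.11 ]
barR [ 0.337 -0.381  0.11 ]
dredger [ 0.361 -0.168  0.075]
labels [ 0.355 -0.51   0.04 ]
timer [0.347 0.154 0.03 ]
hopback [ 0.744 -0.33   0.16 ]
```

View pics/sb.png

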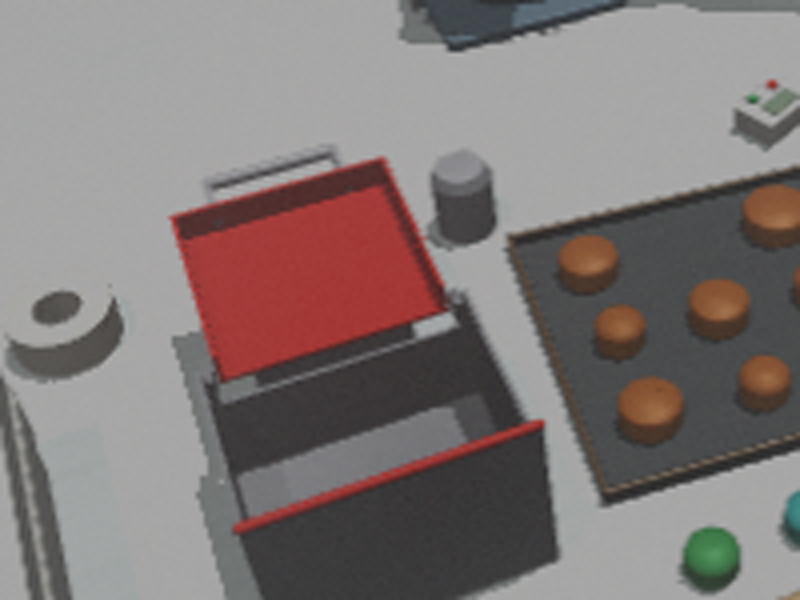

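The bar, pan, dredger and labels show clearly, and the bar ends in scene pixels are about (182,181) and (214,172). I'll start moving with a turn so the jaws close along world x, heading towards the sheet.

>>> move_arm([
  [[-0.2,-0.05,0,0.08,-1],[-0.4,-0.1,0,0.16,-1],[-0.6,-0.15,0,0.24,-1],[-0.8,-0.2,0,0.32,-1],[-0.93,-0.25,0,0.4,-1],[-0.93,-0.25,0,0.48,-1],[-0.93,-0.25,0,0.56,-1],[-0.93,-0.25,0,0.64,-1],[-0.93,-0.25,0,0.72,-1],[-0.93,-0.25,0,0.79,-1]],
], newtons=40)

```text
time_s: 0.98
tcp_pos: [0.2926, 0.443, 0.256]
eef_rot: [-2.215, -2.228, 0.001]
ft_force: [0.0, 0.1, -0.2]
width: 0.0854
grip_force: 0.0
```

```bash
cat >> h.py <<'E'
def axes():
    s=monitor.sense(); M=R.from_rotvec(s['eef_rot']).as_matrix(); print('tcp',np.round(s['tcp_pos'],4),'yaw_x',np.degrees(np.arctan2(M[1,0],M[0,0])).round(2),'z',M[:,2].round(3),'w',round(s['width'],4),'grip',round(s['grip_force'],1),'t',round(s['time_s'],2)); return s,M
def go(p):
    s,M=axes(); d=M.T@(np.array(p)-s['tcp_pos'])/.15; print('to',p,'scaled',d.round(3))
E
python3 - <<'E'
from h import *
print(arm.nose_length); go([.62,0,.25])
t=cam('top');sc=cam('scene')
P=lambda x,y:(210+x/3-.33,140+y/3-.33)
Q=lambda x,y:(130+x/4-.37,135+y/4-.37)
for a,b in[((549,342),(210,186)),((633,341),(335,151))]: print(tri(ray(t,P(*a)),ray(sc,Q(*b))))
E
```

```text
0.025
tcp [0.2926 0.443  0.256 ] yaw_x 90.31 z [-0.001 -0.001 -1.   ] w 0.0854 grip 0.0 t 0.98
to [0.62, 0, 0.25] scaled [-2.965  2.166  0.04 ]
(array([ 0.33078877, -0.32809858,  0.0851219 ]), [np.float64(0.053056386985868495), np.float64(0.05305638698586887)])
(array([ 0.35008584, -0.32203805,  0.14184554]), [np.float64(0.051223599489263236), np.float64(0.05122359948926294)])
```

>>> move_arm([
  [[-0.25,0.15,0,0,-0.6],[-0.5,0.35,0,0,-0.6],[-0.7,0.5,0,0,-0.6],[-0.92,0.63,0,0,-0.6],[-0.92,0.63,0,0,-0.6],[-0.92,0.63,0,0,-0.6],[-0.92,0.63,0,0,-0.6],[-0.92,0.63,0,0,-0.6],[-0.92,0.63,0,0,-0.6],[-0.92,0.63,0,0,-0.6]],
])

```text
time_s: 1.82
tcp_pos: [0.388, 0.3075, 0.2562]
eef_rot: [-2.205, -2.237, 0.0]
ft_force: [0.2, -0.3, -0.4]
width: 0.0679
grip_force: 0.0
```

>>> move_arm([
  [[-0.25,0.15,0,0,-0.6],[-0.5,0.35,0,0,-0.6],[-0.7,0.5,0,0,-0.6],[-0.92,0.63,0,0,-0.6],[-0.92,0.63,0,0,-0.6],[-0.92,0.63,0,0,-0.6],[-0.92,0.63,0,0,-0.6],[-0.92,0.63,0,0,-0.6],[-0.92,0.63,0,0,-0.6],[-0.92,0.63,0,0,-0.6]],
])

```text
time_s: 2.65
tcp_pos: [0.4842, 0.1709, 0.2564]
eef_rot: [-2.205, -2.237, -0.0]
ft_force: [1.1, 0.5, 0.2]
width: 0.0686
grip_force: 0.0
```

>>> move_arm([
  [[-0.25,0.15,0,0,-0.6],[-0.5,0.35,0,0,-0.6],[-0.7,0.5,0,0,-0.6],[-0.92,0.63,0,0,-0.6],[-0.92,0.63,0,0,-0.6],[-0.92,0.63,0,0,-0.6],[-0.92,0.63,0,0,-0.6],[-0.92,0.63,0,0,-0.6],[-0.92,0.63,0,0,-0.6],[-0.92,0.63,0,0,-0.6]],
])

```text
time_s: 3.48
tcp_pos: [0.5805, 0.0341, 0.2566]
eef_rot: [2.206, 2.237, 0.0]
ft_force: [0.0, 0.2, 0.1]
width: 0.0686
grip_force: 0.0
```

```bash
cat >> h.py <<'E'
def cakes(im,cm,z=.024,amin=40):
    hsv=cv2.cvtColor(im,cv2.COLOR_RGB2HSV); m=((hsv[...,0]<22)&(hsv[...,1]>110)&(hsv[...,2]>60)).astype('uint8')
    N,L,st,ce=cv2.connectedComponentsWithStats(m); out=[]
    for i in range(1,N):
        if st[i,4]<amin: continue
        o,v=ray(cm,ce[i]); p=onz(cm,ce[i],z); dist=np.linalg.norm(p-o); d=2*np.sqrt(st[i,4]/np.pi)*dist/cm[0]['fx']
        out.append((ce[i].round(1),int(st[i,4]),p[:2].round(4),round(d,4),tuple(st[i,:4])))
    return out
E
python3 - <<'E'
from h import *
axes(); s=monitor.sense(); im=snap('wrist','w1.png'); cm=cam('wrist',s)
for o in cakes(im,cm,amin=150): print(o)
t=cam('top');sc=cam('scene')
P=lambda x,y:(210+x/3-.33,140+y/3-.33)
Q=lambda x,y:(130+x/4-.37,135+y/4-.37)
for a,b in[((549,342),(335,151)),((633,341),(210,186))]: print(tri(ray(t,P(*a)),ray(sc,Q(*b))))
E
```

```text
tcp [0.5805 0.0341 0.2566] yaw_x 90.8 z [ 0.  0. -1.] w 0.0686 grip 0.0 t 3.48
(array([232.9, 112. ]), 2755, array([0.4936, 0.0908]), np.float64(0.0674), (np.int32(204), np.int32(83), np.int32(59), np.int32(59)))
(array([321.3, 121. ]), 1238, array([0.5889, 0.0823]), np.float64(0.044), (np.int32(302), np.int32(101), np.int32(39), np.int32(41)))
(array([399. , 129.8]), 1917, array([0.6743, 0.0743]), np.float64(0.0568), (np.int32(375), np.int32(106), np.int32(50), np.int32(49)))
(array([309.7, 199. ]), 1627, array([ 0.5774, -0.0071]), np.float64(0.0531), (np.int32(287), np.int32(176), np.int32(46), np.int32(46)))
(array([388.1, 201.6]), 1107, array([ 0.6694, -0.0092]), np.float64(0.0452), (np.int32(370), np.int32(183), np.int32(38), np.int32(38)))
(array([234.9, 251.8]), 531, array([ 0.4853, -0.0776]), np.float64(0.0336), (np.int32(209), np.int32(238), np.int32(43), np.int32(38)))
(array([300.1, 263.9]), 981, array([ 0.5662, -0.0934]), np.float64(0.0454), (np.int32(284), np.int32(246), np.int32(33), np.int32(37)))
(array([368.4, 272.1]), 1251, array([ 0.6528, -0.1043]), np.float64(0.0527), (np.int32(350), np.int32(251), np.int32(36), np.int32(43)))
(array([ 0.3379506 , -0.27092462,  0.10744401]), [np.float64(0.0003334415910674465), np.float64(0.0003334415910674543)])
(array([ 0.33697726, -0.38079981,  0.10702825]), [np.float64(0.0009376034682913657), np.float64(0.000937603468290948)])
```

View pics/w1.png

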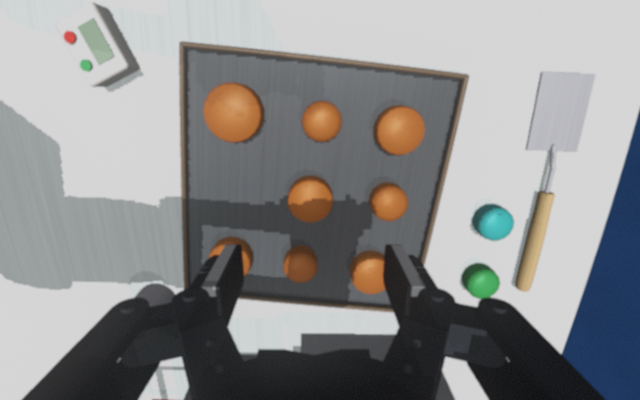

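The wrist view shows all 8 cakes with apparent diameters that agree with the classification. Smalls are at (321,121), (388,202) and (300,264), the large one is at (233,112) and the standards are the rest. Bar height by triangulation is 0.107 m, close to the 0.110 m given. Next I pick the small cake at (0.668, -0.010).

>>> move_arm([
  [[-0.15,0.28,0.05,0.01,-0.6],[-0.3,0.58,0.2,0.01,-0.6],[-0.3,0.58,0.4,0.01,-0.6],[-0.3,0.58,0.6,0.01,-0.6],[-0.3,0.58,0.8,0.01,-0.6],[-0.3,0.58,1,0.01,-0.6],[-0.3,0.58,1,0.01,-0.6],[-0.3,0.58,1,0.01,-0.6],[-0.3,0.58,1,0.01,-0.6],[-0.3,0.58,1,0.01,-0.6]],
])

```text
time_s: 4.37
tcp_pos: [0.6703, -0.0112, 0.1094]
eef_rot: [2.222, 2.215, 0.004]
ft_force: [0.1, 0.4, -0.1]
width: 0.0683
grip_force: 0.0
```

Run:
```python
from h import *
go([.668,-.010,.033])
```

```text
tcp [ 0.6703 -0.0112  0.1094] yaw_x 89.82 z [ 0.005 -0.001 -1.   ] w 0.0683 grip 0.0 t 4.37
to [0.668, -0.01, 0.033] scaled [ 0.009 -0.018  0.509]
```

>>> move_arm([
  [[0.01,-0.02,0.2,0,-0.6],[0.01,-0.02,0.4,0,-0.6],[0.01,-0.02,0.51,0,-0.6],[0.01,-0.02,0.51,0,-0.6],[0.01,-0.02,0.51,0,1],[0.01,-0.02,0.51,0,1],[0.01,-0.02,0.51,0,1],[0.01,-0.02,0.51,0,1],[0.01,-0.02,0.51,0,1],[0.01,-0.02,0.51,0,1]],
], newtons=40)

```text
time_s: 5.2
tcp_pos: [0.6678, -0.0101, 0.033]
eef_rot: [2.222, 2.214, 0.005]
ft_force: [0.4, -0.1, 7.0]
width: 0.0423
grip_force: 41.3
```

>>> move_arm([
  [[0,0,-0.2,0,1],[0,0,-0.4,0,1],[0,0,-0.6,0,1],[0,0,-0.8,0,1],[0,0,-1,0,1],[-0.15,-0.1,-1,0,1],[-0.3,-0.2,-1,0,1],[-0.45,-0.3,-1,0,1],[-0.6,-0.4,-1,0,1],[-0.75,-0.5,-1,0,1]],
])

```text
time_s: 6.03
tcp_pos: [0.5897, -0.1228, 0.1812]
eef_rot: [2.224, 2.217, 0.001]
ft_force: [-0.0, -0.1, -1.2]
width: 0.0426
grip_force: 40.9
```

Run:
```python
from h import *
go([.48,-.271,.19])
```

```text
tcp [ 0.5897 -0.1228  0.1812] yaw_x 89.82 z [ 0.002 -0.001 -1.   ] w 0.0426 grip 40.9 t 6.03
to [0.48, -0.271, 0.19] scaled [-0.99  -0.728 -0.059]
```

>>> move_arm([
  [[-0.15,-0.1,-0.03,0,1],[-0.3,-0.2,-0.06,0,1],[-0.45,-0.33,-0.06,0,1],[-0.6,-0.45,-0.06,0,1],[-0.75,-0.55,-0.06,0,1],[-0.9,-0.67,-0.06,0,1],[-0.98,-0.74,-0.06,0,1],[-0.98,-0.74,-0.06,0,1],[-0.98,-0.74,-0.06,0,1],[-0.98,-0.74,-0.06,0,1]],
])

```text
time_s: 6.87
tcp_pos: [0.4792, -0.2683, 0.1895]
eef_rot: [2.225, 2.216, 0.001]
ft_force: [1.4, -0.2, 0.4]
width: 0.0426
grip_force: 40.9
```

Run:
```python
from h import *
go([.48,-.271,.137]); snap('top','t2.png'); s=snap('wrist','w2.png')
```

```text
tcp [ 0.4792 -0.2683  0.1895] yaw_x 89.78 z [ 0.001 -0.    -1.   ] w 0.0426 grip 40.9 t 6.87
to [0.48, -0.271, 0.137] scaled [-0.018  0.005  0.35 ]
```

View pics/w2.png

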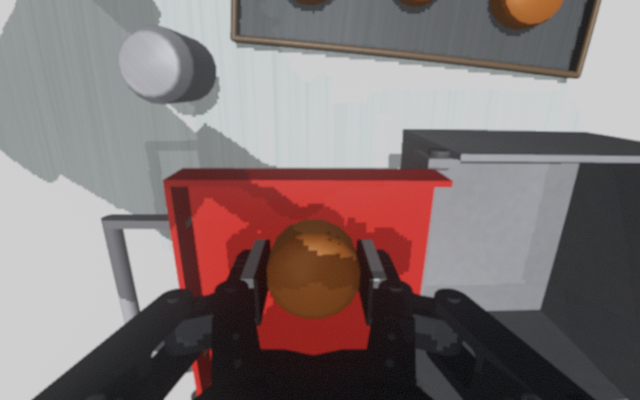

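The wrist view shows the small cake held over the pan, with the pan's side wall at about row 178, clear of the cake. I'll lower, release and go to the next small cake at (0.588, 0.082).

>>> move_arm([
  [[-0.02,0,0.1,0,1],[-0.02,0,0.2,0,1],[-0.02,0,0.3,0,1],[-0.02,0,0.34,0,1],[-0.02,0,0.35,0,1],[-0.02,0,0.35,0,-0.6],[-0.02,0,0.35,0,-0.6],[-0.02,0,0.35,0,-0.6],[-0.02,0,0.35,0,-0.6],[-0.02,0,0.35,0,-0.6]],
])

```text
time_s: 7.8
tcp_pos: [0.479, -0.2718, 0.137]
eef_rot: [2.225, 2.216, 0.0]
ft_force: [0.7, -0.8, -0.0]
width: 0.068
grip_force: 0.0
```

>>> move_arm([
  [[0,0,-0.15,0,-0.6],[0,0,-0.35,0,-0.6],[0,0,-0.5,0,-0.6],[0.2,0.1,-0.5,0,-0.6],[0.4,0.2,-0.5,0,-0.6],[0.6,0.3,-0.5,0,-0.6],[0.8,0.36,-0.5,0,-0.6],[1,0.36,-0.5,0,-0.6],[1,0.36,-0.5,0,-0.6],[1,0.36,-0.5,0,-0.6]],
])

```text
time_s: 8.63
tcp_pos: [0.5333, -0.1203, 0.2117]
eef_rot: [2.222, 2.22, 0.0]
ft_force: [0.1, -0.4, -0.1]
width: 0.0685
grip_force: 0.0
```

>>> move_arm([
  [[0.2,0.1,0,0,-0.6],[0.4,0.2,0,0,-0.6],[0.6,0.3,0,0,-0.6],[0.8,0.36,0,0,-0.6],[1,0.36,0,0,-0.6],[1,0.36,0.2,0,-0.6],[1,0.36,0.4,0,-0.6],[1,0.36,0.4,0,-0.6],[1,0.36,0.4,0,-0.6],[1,0.36,0.4,0,-0.6]],
])

```text
time_s: 9.47
tcp_pos: [0.5887, 0.0268, 0.1526]
eef_rot: [2.226, 2.215, 0.001]
ft_force: [0.4, -1.0, 0.1]
width: 0.0682
grip_force: 0.0
```

Run:
```python
from h import *
go([.588,.082,.034])
im=snap('top','t3.png')
for o in cakes(im,cam('top')): 
    if 250<o[0][0]<440: print(o[:4])
```

```text
tcp [0.5887 0.0268 0.1526] yaw_x 89.71 z [ 0.002 -0.    -1.   ] w 0.0682 grip 0.0 t 9.47
to [0.588, 0.082, 0.034] scaled [ 0.368 -0.008  0.791]
(array([336.4, 137. ]), 40, array([ 0.8633, -0.0669]), np.float64(0.0324))
(array([401.4, 151.4]), 88, array([ 0.7889, -0.352 ]), np.float64(0.0484))
(array([347.5, 182.2]), 111, array([ 0.655 , -0.1085]), np.float64(0.052))
(array([304. , 198.8]), 68, array([0.5857, 0.0822]), np.float64(0.0403))
(array([345.7, 203. ]), 65, array([ 0.5627, -0.0974]), np.float64(0.0393))
(array([405.3, 219.7]), 1822, array([ 0.4843, -0.3487]), np.float64(0.2113))
(array([344.8, 223. ]), 105, array([ 0.4761, -0.0905]), np.float64(0.0495))
```

>>> move_arm([
  [[0.18,0,0,0,-0.6],[0.37,0,0.1,0,-0.6],[0.37,-0.01,0.35,0,-0.6],[0.37,-0.01,0.6,0,-0.6],[0.37,-0.01,0.79,0,-0.6],[0.37,-0.01,0.79,0,-0.6],[0.37,-0.01,0.79,0,1],[0.37,-0.01,0.79,0,1],[0.37,-0.01,0.79,0,1],[0.37,-0.01,0.79,0,1]],
])

```text
time_s: 10.35
tcp_pos: [0.5889, 0.0831, 0.0359]
eef_rot: [2.223, 2.214, 0.006]
ft_force: [0.9, -0.2, 6.7]
width: 0.0422
grip_force: 41.2
```

>>> move_arm([
  [[0,0,0,0,1],[0,0,-0.2,0,1],[0,0,-0.4,0,1],[0,0,-0.6,0,1],[0,0,-0.8,0,1],[-0.1,0,-1,0,1],[-0.3,-0.1,-1,0,1],[-0.5,-0.15,-1,0,1],[-0.7,-0.2,-1,0,1],[-0.9,-0.25,-1,0,1]],
])

```text
time_s: 11.18
tcp_pos: [0.5483, -0.0524, 0.1846]
eef_rot: [2.223, 2.216, 0.002]
ft_force: [0.2, 0.3, -0.0]
width: 0.0425
grip_force: 40.9
```

>>> move_arm([
  [[-0.2,-0.05,-0.03,0,1],[-0.4,-0.1,-0.03,0,1],[-0.6,-0.15,-0.03,0,1],[-0.8,-0.2,-0.03,0,1],[-0.9,-0.25,-0.03,0,1],[-0.9,-0.25,-0.03,0,1],[-0.9,-0.25,-0.03,0,1],[-0.9,-0.25,-0.03,0,1],[-0.9,-0.25,-0.03,0,1],[-0.9,-0.25,-0.03,0,1]],
])

```text
time_s: 12.02
tcp_pos: [0.5109, -0.185, 0.1876]
eef_rot: [2.224, 2.219, 0.001]
ft_force: [0.1, 0.1, -0.8]
width: 0.0424
grip_force: 40.9
```

Run:
```python
from h import *
go([.48,-.326,.138])
```

```text
tcp [ 0.5109 -0.185   0.1876] yaw_x 89.88 z [ 0.  0. -1.] w 0.0424 grip 40.9 t 12.02
to [0.48, -0.326, 0.138] scaled [-0.94  -0.204  0.33 ]
```

>>> move_arm([
  [[-0.2,-0.05,0,0,1],[-0.4,-0.1,0,0,1],[-0.6,-0.15,0,0,1],[-0.8,-0.2,0,0,1],[-0.94,-0.2,0,0,1],[-0.94,-0.2,0,0,1],[-0.94,-0.2,0,0,1],[-0.94,-0.2,0,0,1],[-0.94,-0.2,0,0,1],[-0.94,-0.2,0,0,1]],
])

```text
time_s: 12.85
tcp_pos: [0.4804, -0.3256, 0.1873]
eef_rot: [-2.223, -2.219, -0.0]
ft_force: [-0.2, -0.3, 0.0]
width: 0.0422
grip_force: 40.9
```

>>> move_arm([
  [[0,0,0.1,0,1],[0,0,0.2,0,1],[0,0,0.3,0,1],[0,0,0.33,0,1],[0,0,0.33,0,1],[0,0,0.33,0,-0.6],[0,0,0.33,0,-0.6],[0,0,0.33,0,-0.6],[0,0,0.33,0,-0.6],[0,0,0.33,0,-0.6]],
])

```text
time_s: 13.68
tcp_pos: [0.4802, -0.3272, 0.1382]
eef_rot: [2.225, 2.217, -0.0]
ft_force: [-0.7, -0.1, 0.2]
width: 0.0683
grip_force: 0.0
```

>>> move_arm([
  [[0,0,-0.15,0,-0.6],[0,0,-0.35,0,-0.6],[0,0,-0.5,0,-0.6],[0.2,0.1,-0.5,0,-0.6],[0.4,0.2,-0.5,0,-0.6],[0.6,0.3,-0.5,0,-0.6],[0.8,0.3,-0.5,0,-0.6],[1,0.3,-0.5,0,-0.6],[1,0.3,-0.5,0,-0.6],[1,0.3,-0.5,0,-0.6]],
])

```text
time_s: 14.52
tcp_pos: [0.5257, -0.1758, 0.2131]
eef_rot: [2.222, 2.22, -0.0]
ft_force: [-0.4, -0.3, 0.0]
width: 0.0683
grip_force: 0.0
```

Run:
```python
from h import *
go([.564,-.097,.034])
im=snap('wrist','w4.png');snap('top','t4.png')
for o in cakes(im,cam('wrist'),amin=150): print(o[:4])
```

```text
tcp [ 0.5257 -0.1758  0.2131] yaw_x 89.96 z [ 0. -0. -1.] w 0.0683 grip 0.0 t 14.52
to [0.564, -0.097, 0.034] scaled [0.526 0.255 1.194]
(array([370.5,   9. ]), 972, array([ 0.5762, -0.0302]), np.float64(0.0352))
(array([260.8,  85.2]), 2679, array([ 0.4781, -0.0933]), np.float64(0.0571))
(array([356.2,  92.2]), 1745, array([ 0.5661, -0.0998]), np.float64(0.0459))
(array([450.2, 104.5]), 2749, array([ 0.6553, -0.1106]), np.float64(0.0621))
(array([293.2, 312.5]), 9594, array([ 0.5021, -0.3442]), np.float64(0.1373))
(array([166.2, 284.7]), 1360, array([ 0.3585, -0.3068]), np.float64(0.0534))
(array([619.9, 347.9]), 1321, array([ 0.923 , -0.4108]), np.float64(0.0765))
(array([172.9, 380.1]), 1166, array([ 0.3434, -0.452 ]), np.float64(0.0611))
```

View pics/w4.png

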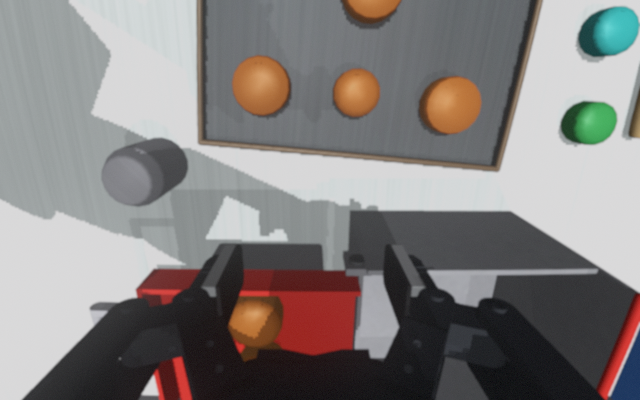

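The wrist view shows the first small cake upright in the pan at (255,320), with the third small at (356,92). I'll pick the third.

>>> move_arm([
  [[0.2,0.1,0,0,-0.6],[0.4,0.2,0,0,-0.6],[0.52,0.26,0,0,-0.6],[0.52,0.26,0.2,0,-0.6],[0.52,0.26,0.4,0,-0.6],[0.52,0.26,0.6,0,-0.6],[0.52,0.26,0.8,0,-0.6],[0.52,0.26,0.9,0,-0.6],[0.52,0.26,0.9,0,-0.6],[0.52,0.26,0.9,0,-0.6]],
])

```text
time_s: 15.45
tcp_pos: [0.5646, -0.1006, 0.0771]
eef_rot: [-2.226, -2.214, 0.001]
ft_force: [-0.2, -0.0, 0.2]
width: 0.068
grip_force: 0.0
```

>>> move_arm([
  [[0,0,0.15,0,-0.6],[0,0,0.29,0,-0.6],[0,0,0.29,0,-0.6],[0,0,0.29,0,-0.6],[0,0,0.29,0,1],[0,0,0.29,0,1],[0,0,0.29,0,1],[0,0,0.29,0,1],[0,0,0.29,0,1],[0,0,0.29,0,1]],
])

```text
time_s: 16.28
tcp_pos: [0.5663, -0.1001, 0.0366]
eef_rot: [2.223, 2.215, 0.002]
ft_force: [-0.6, -0.1, 6.3]
width: 0.0425
grip_force: 40.3
```

>>> move_arm([
  [[0,0,-0.2,0,1],[0,0,-0.4,0,1],[0,0,-0.6,0,1],[0,0,-0.8,0,1],[0,0,-1,0,1],[-0.15,-0.05,-1,0,1],[-0.35,-0.15,-1,0,1],[-0.55,-0.2,-1,0,1],[-0.75,-0.25,-1,0,1],[-0.95,-0.3,-1,0,1]],
])

```text
time_s: 17.12
tcp_pos: [0.519, -0.2429, 0.1858]
eef_rot: [2.223, 2.217, 0.001]
ft_force: [0.1, -0.0, -1.6]
width: 0.042
grip_force: 40.8
```

Run:
```python
from h import *
go([.48,-.379,.138])
```

```text
tcp [ 0.519  -0.2429  0.1858] yaw_x 89.82 z [ 0.002 -0.001 -1.   ] w 0.042 grip 40.8 t 17.12
to [0.48, -0.379, 0.138] scaled [-0.908 -0.258  0.319]
```

>>> move_arm([
  [[-0.2,-0.05,0,0,1],[-0.4,-0.1,0,0,1],[-0.6,-0.15,0,0,1],[-0.8,-0.2,0,0,1],[-0.9,-0.26,0,0,1],[-0.9,-0.26,0,0,1],[-0.9,-0.26,0,0,1],[-0.9,-0.26,0,0,1],[-0.9,-0.26,0,0,1],[-0.9,-0.26,0,0,1]],
])

```text
time_s: 17.95
tcp_pos: [0.4804, -0.3754, 0.1846]
eef_rot: [2.224, 2.219, 0.0]
ft_force: [0.0, -0.1, 0.3]
width: 0.0423
grip_force: 40.8
```

>>> move_arm([
  [[0,0,0.1,0,1],[0,0,0.2,0,1],[0,0,0.28,0,1],[0,0,0.3,0,1],[0,0,0.3,0,1],[0,0,0.3,0,-0.6],[0,0,0.3,0,-0.6],[0,0,0.3,0,-0.6],[0,0,0.3,0,-0.6],[0,0,0.3,0,-0.6]],
])

```text
time_s: 18.78
tcp_pos: [0.48, -0.3768, 0.1399]
eef_rot: [2.225, 2.217, -0.0]
ft_force: [0.7, -0.4, 0.7]
width: 0.0681
grip_force: 0.0
```

>>> move_arm([
  [[0,0,-0.15,0,-0.6],[0,0,-0.35,0,-0.6],[0,0,-0.55,0,-0.6],[0.1,-0.15,-0.75,0,-0.6],[0.2,-0.3,-0.75,0,-0.6],[0.3,-0.5,-0.75,0,-0.6],[0.34,-0.7,-0.75,0,-0.6],[0.34,-0.93,-0.75,0,-0.6],[0.34,-0.93,-0.75,0,-0.6],[0.34,-0.93,-0.75,0,-0.6]],
])

```text
time_s: 19.62
tcp_pos: [0.3394, -0.3251, 0.2525]
eef_rot: [2.227, 2.214, -0.0]
ft_force: [2.0, 0.2, -0.4]
width: 0.0684
grip_force: 0.0
```

Run:
```python
from h import *
go([.3375,-.326,.104])
snap('top','t5.png');snap('wrist','w5.png'); im=snap('scene','s5.png')
a=cv2.resize(cv2.cvtColor(im,4)[135:235,150:300],None,fx=2.66,fy=3); a=cv2.resize(a,(400,300)); b=cv2.resize(cv2.imread('pics/w5.png'),(400,300)); cv2.imwrite('pics/c5.png',np.hstack([a,b]))
```

```text
tcp [ 0.3394 -0.3251  0.2525] yaw_x 89.66 z [ 0.001 -0.001 -1.   ] w 0.0684 grip 0.0 t 19.62
to [0.3375, -0.326, 0.104] scaled [-0.005 -0.014  0.99 ]
```

View pics/c5.png

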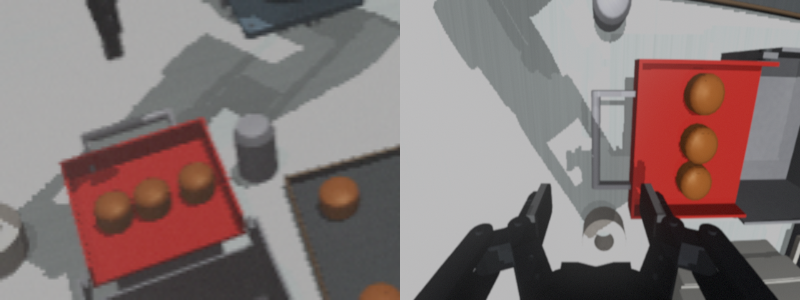

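All three small cakes sit upright in the level pan, and the bar is in line with the fingers (wrist column about 315). I'll grip the bar.

>>> move_arm([
  [[0,-0.01,0,0,0],[0,-0.01,0,0,0],[0,-0.01,0.15,0,0],[0,-0.01,0.3,0,0],[0,-0.01,0.45,0,0],[0,-0.01,0.6,0,0],[0,-0.01,0.75,0,0],[0,-0.01,0.9,0,0],[0,-0.01,0.96,0,0],[0,-0.01,0.96,0,0]],
])

```text
time_s: 20.6
tcp_pos: [0.3383, -0.3242, 0.1061]
eef_rot: [-2.221, -2.215, -0.0]
ft_force: [-3.1, 0.8, 0.0]
width: 0.0427
grip_force: 0.0
```

>>> move_arm([
  [[0,0,0,0,1],[0,0,0,0,1],[0,0,0,0,1],[0,0,0,0,1],[0,0,0,0,1],[0,0,0,0,1],[0,0,0,0,1],[0,0,0,0,1],[0,0,0,0,1],[0,0,0,0,1]],
], newtons=40)

```text
time_s: 21.43
tcp_pos: [0.3405, -0.3255, 0.1086]
eef_rot: [2.223, 2.215, 0.002]
ft_force: [4.7, 0.2, -2.8]
width: 0.011
grip_force: 38.8
```

Run:
```python
from h import *
s,M=axes(); print(s['ft_force'].round(1))
a0=np.arctan2(10,220)
b0=np.array([-.22*1,.01])
for th in np.arange(.1,1.21,.1):
    x=-.2202*np.cos(th+a0)+.22; z=.2202*np.sin(th+a0)-.01; print(round(th,2),'dx',round(x/.15,3),'dz',round(-z/.15,3))
```

```text
tcp [ 0.3405 -0.3255  0.1086] yaw_x 89.77 z [ 0.003 -0.002 -1.   ] w 0.011 grip 38.8 t 21.43
[ 4.7  0.2 -2.8]
0.1 dx 0.014 dz -0.146
0.2 dx 0.043 dz -0.29
0.3 dx 0.085 dz -0.43
0.4 dx 0.142 dz -0.566
0.5 dx 0.212 dz -0.695
0.6 dx 0.294 dz -0.816
0.7 dx 0.388 dz -0.929
0.8 dx 0.493 dz -1.032
0.9 dx 0.607 dz -1.124
1.0 dx 0.73 dz -1.203
1.1 dx 0.861 dz -1.271
1.2 dx 0.997 dz -1.324
```

>>> move_arm([
  [[0,0.01,-0.07,0,1],[0,0.01,-0.15,0,1],[0,0.03,-0.22,0,1],[0,0.04,-0.29,0,1],[0,0.06,-0.36,0,1],[0,0.08,-0.43,0,1],[0,0.14,-0.57,0,1],[0,0.21,-0.7,0,1],[0,0.29,-0.82,0,1],[0,0.39,-0.93,0,1]],
])

```text
time_s: 22.27
tcp_pos: [0.3971, -0.3258, 0.249]
eef_rot: [2.225, 2.217, -0.004]
ft_force: [-4.6, -3.7, -0.3]
width: 0.0109
grip_force: 39.3
```

>>> move_arm([
  [[0,0.05,-0.05,0,1],[0,0.1,-0.1,0,1],[0,0.16,-0.15,0,1],[0,0.22,-0.2,0,1],[0,0.34,-0.27,0,1],[0,0.47,-0.34,0,1],[0,0.54,-0.37,0,1],[0,0.54,-0.37,0,1],[0,0.54,-0.37,0,1],[0,0.54,-0.37,0,1]],
])

```text
time_s: 23.1
tcp_pos: [0.4784, -0.3264, 0.3059]
eef_rot: [2.223, 2.215, -0.003]
ft_force: [-4.7, -1.1, 9.8]
width: 0.0105
grip_force: 41.3
```

Run:
```python
from h import *
axes(); print(monitor.sense()['ft_force'].round(1))
snap('top','t6.png'); im=snap('scene','s6.png')
a=cv2.cvtColor(im,4)[110:260,130:330]; b=cv2.imread('pics/t6.png')[110:260,340:490]
cv2.imwrite('pics/c6.png',np.hstack([cv2.resize(a,(440,330),interpolation=2),cv2.resize(b,(330,330),interpolation=2)]))
```

```text
tcp [ 0.4784 -0.3264  0.3059] yaw_x 89.8 z [ 0.001 -0.004 -1.   ] w 0.0105 grip 41.3 t 23.1
[-4.7 -1.1  9.8]
```

View pics/c6.png

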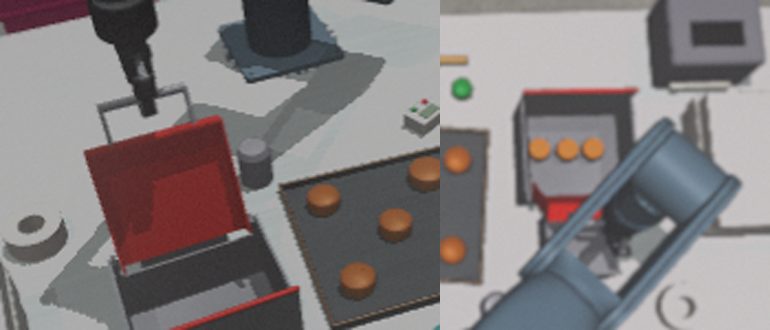

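The pan is tipped and empty, and all three small cakes are in the hopper (top crop around (567,148)). I'll lower the pan back along the same arc.

>>> move_arm([
  [[0,-0.07,0.03,0,1],[0,-0.2,0.1,0,1],[0,-0.32,0.17,0,1],[0,-0.44,0.27,0,1],[0,-0.54,0.37,0,1],[0,-0.64,0.48,0,1],[0,-0.69,0.54,0,1],[0,-0.73,0.6,0,1],[0,-0.77,0.66,0,1],[0,-0.8,0.73,0,1]],
])

```text
time_s: 24.03
tcp_pos: [0.3604, -0.3255, 0.1939]
eef_rot: [2.222, 2.213, 0.004]
ft_force: [7.3, -0.2, -2.8]
width: 0.0105
grip_force: 40.1
```

>>> move_arm([
  [[0,-0.03,0.07,0,1],[0,-0.05,0.14,0,1],[0,-0.08,0.21,0,1],[0,-0.1,0.28,0,1],[0,-0.11,0.35,0,1],[0,-0.12,0.42,0,1],[0,-0.13,0.48,0,1],[0,-0.14,0.53,0,1],[0,-0.14,0.56,0,1],[0,-0.14,0.57,0,1]],
])

```text
time_s: 24.87
tcp_pos: [0.3406, -0.3261, 0.1123]
eef_rot: [2.221, 2.212, 0.003]
ft_force: [1.0, 14.7, 47.5]
width: 0.0107
grip_force: 44.6
```

Run:
```python
from h import *
axes(); print(monitor.sense()['ft_force'].round(1))
```

```text
tcp [ 0.3406 -0.3261  0.1123] yaw_x 89.77 z [ 0.006 -0.004 -1.   ] w 0.0107 grip 44.6 t 24.87
[ 1.  14.7 47.5]
```

>>> move_arm([
  [[0,0,-0.02,0,1],[0,0,-0.02,0,0],[0,0,-0.02,0,0],[0,0,-0.02,0,0],[0,0,-0.02,0,0],[0,0,-0.2,0,0],[0,0,-0.4,0,0],[0,0,-0.6,0,0],[0,0,-0.8,0,0],[0,0,-0.8,0,0]],
])

```text
time_s: 25.7
tcp_pos: [0.339, -0.3277, 0.2333]
eef_rot: [2.219, 2.211, -0.004]
ft_force: [1.0, -0.1, 0.7]
width: 0.0428
grip_force: 0.0
```

Run:
```python
from h import *
go([.475,-.092,.034])
snap('wrist','w7.png'); im=snap('top','t7.png')
for o in cakes(im,cam('top')): 
    if 250<o[0][0]<440: print(o[:4])
im=snap('scene','s7.png')
for o in cakes(im,cam('scene')): print(o[:4])
```

```text
tcp [ 0.339  -0.3277  0.2333] yaw_x 89.79 z [ 0.005 -0.008 -1.   ] w 0.0428 grip 0.0 t 25.7
to [0.475, -0.092, 0.034] scaled [1.585 0.894 1.32 ]
(array([401.9, 151.4]), 92, array([ 0.7886, -0.3542]), np.float64(0.0495))
(array([384.6, 177.4]), 73, array([ 0.6725, -0.2709]), np.float64(0.0428))
(array([397.5, 177.6]), 72, array([ 0.6701, -0.3273]), np.float64(0.0428))
(array([409. , 177.1]), 70, array([ 0.6711, -0.3772]), np.float64(0.0425))
(array([305.7, 179.1]), 106, array([0.6735, 0.0733]), np.float64(0.0509))
(array([347.5, 182.3]), 113, array([ 0.6545, -0.1084]), np.float64(0.0525))
(array([325.2, 200.7]), 113, array([ 0.5753, -0.0096]), np.float64(0.0518))
(array([404. , 218.4]), 1685, array([ 0.4902, -0.3435]), np.float64(0.2032))
(array([302.5, 220.7]), 158, array([0.4904, 0.0899]), np.float64(0.0608))
(array([345. , 223.2]), 113, array([ 0.4752, -0.0912]), np.float64(0.0514))
(array([320.1,  28.5]), 52, array([-0.9331,  0.7795]), np.float64(0.0597))
(array([ 8.9, 56. ]), 83, array([-1.3065, -1.0711]), np.float64(0.0798))
(array([365. ,  39.9]), 47, array([-0.6425,  0.9565]),
[... 596 characters left out ...]
]), np.float64(0.1203))
(array([ 16.6, 188.4]), 305, array([ 0.0174, -0.9375]), np.float64(0.0916))
(array([323.8, 186.9]), 156, array([0.4893, 0.0895]), np.float64(0.0523))
(array([519. , 206.6]), 783, array([0.8784, 0.6752]), np.float64(0.1273))
(array([276.5, 199.3]), 137, array([ 0.4766, -0.0934]), np.float64(0.0475))
(array([309.3, 210.4]), 140, array([ 0.576 , -0.0105]), np.float64(0.0465))
(array([344. , 221.4]), 140, array([0.6726, 0.0737]), np.float64(0.0455))
(array([292.1, 235.6]), 168, array([ 0.6554, -0.11  ]), np.float64(0.048))
(array([227.3, 253.5]), 209, array([ 0.6358, -0.3211]), np.float64(0.0527))
(array([ 10.8, 282.7]), 236, array([ 0.4712, -0.9225]), np.float64(0.0654))
```

>>> move_arm([
  [[0.2,0.1,0,0,-0.7],[0.4,0.2,0,0,-0.7],[0.6,0.3,0,0,-0.7],[0.8,0.4,0,0,-0.7],[0.85,0.5,0,0,-0.7],[0.85,0.5,0,0,-0.7],[0.85,0.5,0,0,-0.7],[0.85,0.5,0,0,-0.7],[0.85,0.5,0,0,-0.7],[0.85,0.5,0,0,-0.7]],
])

```text
time_s: 26.68
tcp_pos: [0.4123, -0.1986, 0.2274]
eef_rot: [-2.227, -2.215, 0.001]
ft_force: [0.5, 0.6, 0.3]
width: 0.0729
grip_force: 0.0
```

>>> move_arm([
  [[0.2,0.1,0,0,-0.7],[0.4,0.2,0,0,-0.7],[0.6,0.3,0,0,-0.7],[0.73,0.39,0,0,-0.7],[0.73,0.39,0.2,0,-0.7],[0.73,0.39,0.4,0,-0.7],[0.73,0.39,0.6,0,-0.7],[0.73,0.39,0.7,0,-0.7],[0.73,0.39,0.7,0,-0.7],[0.73,0.39,0.7,0,-0.7]],
])

```text
time_s: 27.52
tcp_pos: [0.4713, -0.089, 0.1224]
eef_rot: [-2.225, -2.215, 0.001]
ft_force: [1.0, 0.5, 1.1]
width: 0.0722
grip_force: 0.0
```

Run:
```python
from h import *
go([.4755,-.092,.035])
print('spray,mug',onz(cam('top'),(187,210),.17),onz(cam('top'),(184,239),.09))
```

```text
tcp [ 0.4713 -0.089   0.1224] yaw_x 89.72 z [-0.002  0.001 -1.   ] w 0.0722 grip 0.0 t 27.52
to [0.4755, -0.092, 0.035] scaled [-0.02   0.029  0.583]
spray,mug [0.52279175 0.53639321 0.17      ] [0.41686945 0.57290752 0.09      ]
```

>>> move_arm([
  [[-0.02,0.03,0,0,-0.7],[-0.02,0.03,0.2,0,-0.7],[-0.02,0.03,0.4,0,-0.7],[-0.02,0.03,0.58,0,-0.7],[-0.02,0.03,0.58,0,-0.7],[-0.02,0.03,0.58,0,1],[-0.02,0.03,0.58,0,1],[-0.02,0.03,0.58,0,1],[-0.02,0.03,0.58,0,1],[-0.02,0.03,0.58,0,1]],
])

```text
time_s: 28.35
tcp_pos: [0.478, -0.0923, 0.0378]
eef_rot: [2.222, 2.215, 0.002]
ft_force: [-0.4, -0.1, 8.1]
width: 0.0523
grip_force: 42.6
```

>>> move_arm([
  [[0,0,0,0,1],[0,0,-0.15,0,1],[0,0,-0.35,0,1],[0,0,-0.55,0,1],[0,0,-0.65,0,1],[0.15,0,-0.65,0,1],[0.35,0,-0.65,0,1],[0.55,0,-0.65,0,1],[0.75,0,-0.65,0,1],[0.95,0,-0.65,0,1]],
])

```text
time_s: 29.18
tcp_pos: [0.4769, 0.0522, 0.1343]
eef_rot: [2.225, 2.216, 0.002]
ft_force: [1.0, 0.4, 0.3]
width: 0.0519
grip_force: 42.3
```

>>> move_arm([
  [[0.2,-0.03,0,0,1],[0.4,-0.06,0,0,1],[0.6,-0.09,0,0,1],[0.8,-0.12,0,0,1],[1,-0.15,0,0,1],[1,-0.15,0,0,1],[1,-0.15,0,0,1],[1,-0.15,0,0,1],[1,-0.15,0,0,1],[1,-0.15,0,0,1]],
])

```text
time_s: 30.02
tcp_pos: [0.4553, 0.2, 0.1335]
eef_rot: [2.227, 2.215, 0.0]
ft_force: [0.3, 0.4, -0.1]
width: 0.0518
grip_force: 42.3
```

Run:
```python
from h import *
go([.45,.356,.037])
```

```text
tcp [0.4553 0.2    0.1335] yaw_x 89.7 z [ 0. -0. -1.] w 0.0518 grip 42.3 t 30.02
to [0.45, 0.356, 0.037] scaled [ 1.04  -0.041  0.643]
```

>>> move_arm([
  [[0.2,0,0,0,1],[0.4,-0.02,0,0,1],[0.6,-0.03,0,0,1],[0.8,-0.04,0,0,1],[1,-0.04,0,0,1],[1,-0.04,0.15,0,1],[1,-0.04,0.3,0,1],[1,-0.04,0.45,0,1],[1,-0.04,0.58,0,1],[1,-0.04,0.63,0,1]],
])

```text
time_s: 30.85
tcp_pos: [0.4485, 0.3494, 0.0364]
eef_rot: [-2.226, -2.215, 0.007]
ft_force: [-9.4, -6.1, 50.2]
width: 0.0525
grip_force: 50.3
```

>>> move_arm([
  [[0,0,0,0,1],[0,0,0,0,-0.7],[0,0,0,0,-0.7],[0,0,0,0,-0.7],[0,0,0,0,-0.7],[0,0,-0.15,0,-0.7],[0,0,-0.35,0,-0.7],[0,0,-0.55,0,-0.7],[-0.15,0,-0.55,0,-0.7],[-0.4,0,-0.55,0,-0.7]],
])

```text
time_s: 31.68
tcp_pos: [0.4513, 0.2935, 0.1244]
eef_rot: [2.22, 2.22, 0.012]
ft_force: [0.8, -1.3, 0.3]
width: 0.0726
grip_force: 0.0
```

>>> move_arm([
  [[-0.2,0.1,0,0,-0.7],[-0.4,0.2,0,0,-0.7],[-0.6,0.3,0,0,-0.7],[-0.8,0.42,0,0,-0.7],[-1,0.42,0,0,-0.7],[-1,0.42,0,0,-0.7],[-1,0.42,0,0,-0.7],[-1,0.42,0,0,-0.7],[-1,0.42,0,0,-0.7],[-1,0.42,0,0,-0.7]],
])

```text
time_s: 32.52
tcp_pos: [0.5114, 0.142, 0.1214]
eef_rot: [-2.224, -2.219, -0.0]
ft_force: [-0.5, 0.0, -0.7]
width: 0.0724
grip_force: 0.0
```

>>> move_arm([
  [[-0.2,0.1,0,0,-0.7],[-0.4,0.2,0,0,-0.7],[-0.6,0.3,0,0,-0.7],[-0.8,0.4,0,0,-0.7],[-0.96,0.42,0,0,-0.7],[-0.96,0.42,0,0,-0.7],[-0.96,0.42,0,0,-0.7],[-0.96,0.42,0,0,-0.7],[-0.96,0.42,0,0,-0.7],[-0.96,0.42,0,0,-0.7]],
])

```text
time_s: 33.35
tcp_pos: [0.5738, -0.0018, 0.1213]
eef_rot: [-2.223, -2.219, 0.0]
ft_force: [1.0, 0.2, 0.2]
width: 0.0726
grip_force: 0.0
```

Run:
```python
from h import *
go([.576,-.009,.036])
im=snap('scene','s8.png')
for o in cakes(im,cam('scene')):
    if 250<o[0][0]<450 and o[0][1]>120: print(o[:4])
im=snap('wrist','w8.png')
for o in cakes(im,cam('wrist'),amin=300): print(o[:4])
```

```text
tcp [ 0.5738 -0.0018  0.1213] yaw_x 89.91 z [-0.  0. -1.] w 0.0726 grip 0.0 t 33.35
to [0.576, -0.009, 0.036] scaled [-0.048  0.015  0.569]
(array([377.2, 161.5]), 77, array([0.4458, 0.3517]), np.float64(0.0404))
(array([327.5, 187.2]), 76, array([0.497, 0.101]), np.float64(0.0365))
(array([311.8, 203.7]), 136, array([0.55  , 0.0113]), np.float64(0.0466))
(array([343.9, 221.3]), 140, array([0.6722, 0.0736]), np.float64(0.0455))
(array([292.2, 235.8]), 178, array([ 0.6564, -0.1099]), np.float64(0.0494))
(array([188.1,  70.6]), 8250, array([0.4942, 0.0905]), np.float64(0.0741))
(array([464.3,  97. ]), 5752, array([0.6734, 0.074 ]), np.float64(0.0638))
(array([276.7, 180.1]), 4456, array([0.5485, 0.0176]), np.float64(0.0532))
(array([390.8, 321. ]), 924, array([ 0.6381, -0.1036]), np.float64(0.0312))
```

View pics/w8.png

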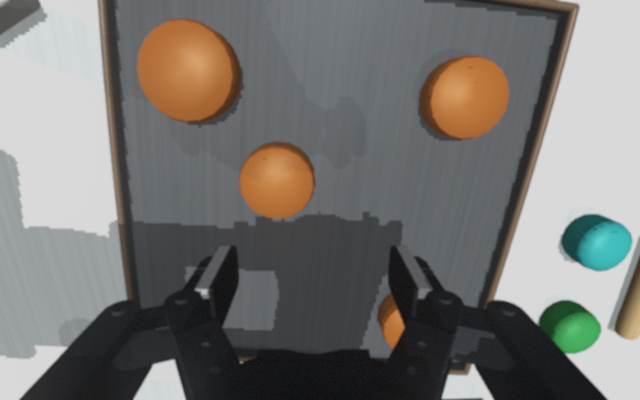

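The knocked standard cake is upright at pixel (277,180), about (0.549, 0.017). The large cake at (188,71) and the others are unmoved. I'll grasp it there.

>>> move_arm([
  [[0.06,-0.08,0,0,-0.7],[0.12,-0.16,0,0,-0.7],[0.12,-0.16,0.2,0,-0.7],[0.12,-0.16,0.4,0,-0.7],[0.12,-0.16,0.57,0,-0.7],[0.12,-0.16,0.57,0,-0.7],[0.12,-0.16,0.57,0,1],[0.12,-0.16,0.57,0,1],[0.12,-0.16,0.57,0,1],[0.12,-0.16,0.57,0,1]],
])

```text
time_s: 34.28
tcp_pos: [0.5515, 0.0146, 0.0375]
eef_rot: [2.223, 2.216, 0.003]
ft_force: [-0.9, 0.2, -0.8]
width: 0.052
grip_force: 41.8
```

>>> move_arm([
  [[0,0,0,0,1],[0,0,-0.15,0,1],[0,0,-0.35,0,1],[0,0,-0.55,0,1],[0,0,-0.65,0,1],[0.15,0,-0.65,0,1],[0.35,0,-0.65,0,1],[0.55,0,-0.65,0,1],[0.75,0,-0.65,0,1],[0.95,0,-0.65,0,1]],
])

```text
time_s: 35.12
tcp_pos: [0.5508, 0.1584, 0.1342]
eef_rot: [2.226, 2.216, 0.002]
ft_force: [0.2, -0.9, -0.3]
width: 0.052
grip_force: 42.2
```

>>> move_arm([
  [[0.2,0.01,0,0,1],[0.4,0.02,0,0,1],[0.6,0.03,0,0,1],[0.8,0.04,0,0,1],[0.95,0.05,0,0,1],[0.95,0.05,0,0,1],[0.95,0.05,0,0,1],[0.95,0.05,0,0,1],[0.95,0.05,0,0,1],[0.95,0.05,0,0,1]],
])

```text
time_s: 35.95
tcp_pos: [0.5589, 0.2984, 0.1335]
eef_rot: [2.227, 2.216, -0.0]
ft_force: [0.2, 0.6, -0.7]
width: 0.0519
grip_force: 42.2
```

Run:
```python
from h import *
go([.56,.366,.041])
```

```text
tcp [0.5589 0.2984 0.1335] yaw_x 89.71 z [-0. -0. -1.] w 0.0519 grip 42.2 t 35.95
to [0.56, 0.366, 0.041] scaled [0.451 0.005 0.616]
```

>>> move_arm([
  [[0.15,0,0,0,1],[0.3,0,0,0,1],[0.45,0,0,0,1],[0.45,0,0,0,1],[0.45,0,0.15,0,1],[0.45,0,0.3,0,1],[0.45,0,0.45,0,1],[0.45,0,0.55,0,1],[0.45,0,0.62,0,1],[0.45,0,0.62,0,1]],
])

```text
time_s: 36.78
tcp_pos: [0.5582, 0.3656, 0.0381]
eef_rot: [-2.226, -2.215, 0.006]
ft_force: [-0.1, -0.8, -1.4]
width: 0.0524
grip_force: 43.6
```

>>> move_arm([
  [[0,0,0,0,1],[0,0,0,0,-0.7],[0,0,0,0,-0.7],[0,0,0,0,-0.7],[0,0,0,0,-0.7],[0,0,-0.15,0,-0.7],[0,0,-0.35,0,-0.7],[0,0,-0.55,0,-0.7],[-0.15,0,-0.55,0,-0.7],[-0.4,0,-0.55,0,-0.7]],
])

```text
time_s: 37.62
tcp_pos: [0.5604, 0.3103, 0.1263]
eef_rot: [2.219, 2.22, 0.012]
ft_force: [0.9, -1.1, -0.2]
width: 0.0727
grip_force: 0.0
```

>>> move_arm([
  [[-0.2,0.1,0,0,-0.7],[-0.4,0.2,0,0,-0.7],[-0.6,0.3,0,0,-0.7],[-0.8,0.4,0,0,-0.7],[-1,0.5,0,0,-0.7],[-1,0.6,0,0,-0.7],[-1,0.74,0,0,-0.7],[-1,0.74,0,0,-0.7],[-1,0.74,0,0,-0.7],[-1,0.74,0,0,-0.7]],
])

```text
time_s: 38.45
tcp_pos: [0.6685, 0.157, 0.1227]
eef_rot: [-2.225, -2.217, 0.001]
ft_force: [0.0, -0.6, 0.2]
width: 0.0728
grip_force: 0.0
```

Run:
```python
from h import *
go([.673,.0735,.036])
im=snap('scene','s9.png')
for o in cakes(im,cam('scene')):
    if 250<o[0][0]<450 and o[0][1]>120: print(o[:4])
im=snap('wrist','w9.png')
for o in cakes(im,cam('wrist'),amin=300): print(o[:4])
```

```text
tcp [0.6685 0.157  0.1227] yaw_x 89.81 z [-0.001 -0.    -1.   ] w 0.0728 grip 0.0 t 38.45
to [0.673, 0.0735, 0.036] scaled [-0.557  0.032  0.578]
(array([396.6, 176.6]), 86, array([0.5559, 0.3695]), np.float64(0.0411))
(array([323.8, 187. ]), 154, array([0.49  , 0.0892]), np.float64(0.052))
(array([343.5, 221.2]), 117, array([0.6715, 0.0725]), np.float64(0.0416))
(array([292.2, 235.8]), 177, array([ 0.6565, -0.1099]), np.float64(0.0493))
(array([ 95.8, 276.6]), 4200, array([0.4932, 0.0968]), np.float64(0.0719))
(array([321.7, 302. ]), 2953, array([0.6749, 0.0742]), np.float64(0.0523))
```

>>> move_arm([
  [[-0.2,0.03,0,0,-0.7],[-0.4,0.03,0,0,-0.7],[-0.55,0.04,0,0,-0.7],[-0.55,0.04,0.2,0,-0.7],[-0.55,0.04,0.4,0,-0.7],[-0.55,0.04,0.57,0,-0.7],[-0.55,0.04,0.57,0,-0.7],[-0.55,0.04,0.57,0,-0.7],[-0.55,0.04,0.57,0,1],[-0.55,0.04,0.57,0,1]],
])

```text
time_s: 39.38
tcp_pos: [0.6766, 0.0746, 0.0402]
eef_rot: [2.222, 2.216, 0.005]
ft_force: [-0.1, -0.6, 1.1]
width: 0.052
grip_force: 41.6
```

>>> move_arm([
  [[0,0,0,0,1],[0,0,0,0,1],[0,0,0,0,1],[0,0,-0.15,0,1],[0,0,-0.35,0,1],[0,0,-0.55,0,1],[0,0,-0.65,0,1],[0.1,-0.05,-0.65,0,1],[0.25,-0.15,-0.65,0,1],[0.45,-0.25,-0.65,0,1]],
])

```text
time_s: 40.22
tcp_pos: [0.6371, 0.1415, 0.1348]
eef_rot: [2.228, 2.214, 0.0]
ft_force: [-0.1, 0.8, -1.2]
width: 0.0516
grip_force: 42.0
```

>>> move_arm([
  [[0.2,-0.1,0,0,1],[0.4,-0.2,0,0,1],[0.6,-0.3,0,0,1],[0.8,-0.4,0,0,1],[1,-0.45,0,0,1],[1,-0.45,0,0,1],[1,-0.45,0,0,1],[1,-0.45,0,0,1],[1,-0.45,0,0,1],[1,-0.45,0,0,1]],
])

```text
time_s: 41.05
tcp_pos: [0.5711, 0.291, 0.1346]
eef_rot: [2.227, 2.216, -0.001]
ft_force: [-0.1, 0.6, -0.7]
width: 0.0518
grip_force: 41.9
```

Run:
```python
from h import *
go([.5675,.294,.041])
```

```text
tcp [0.5711 0.291  0.1346] yaw_x 89.71 z [-0. -0. -1.] w 0.0518 grip 41.9 t 41.05
to [0.5675, 0.294, 0.041] scaled [ 0.02  -0.024  0.624]
```

>>> move_arm([
  [[0.02,-0.02,0,0,1],[0.02,-0.02,0.15,0,1],[0.02,-0.02,0.3,0,1],[0.02,-0.02,0.45,0,1],[0.02,-0.02,0.55,0,1],[0.02,-0.02,0.62,0,1],[0.02,-0.02,0.62,0,1],[0.02,-0.02,0.62,0,-0.7],[0.02,-0.02,0.62,0,-0.7],[0.02,-0.02,0.62,0,-0.7]],
])

```text
time_s: 41.88
tcp_pos: [0.5686, 0.2953, 0.0431]
eef_rot: [2.225, 2.216, 0.003]
ft_force: [0.2, 0.2, 0.1]
width: 0.0727
grip_force: 0.0
```

>>> move_arm([
  [[0,0,0,0,-0.7],[0,0,-0.15,0,-0.7],[0,0,-0.35,0,-0.7],[0,0,-0.55,0,-0.7],[-0.15,0.05,-0.55,0,-0.7],[-0.35,0.1,-0.55,0,-0.7],[-0.55,0.15,-0.55,0,-0.7],[-0.75,0.2,-0.55,0,-0.7],[-0.8,0.2,-0.55,0,-0.7],[-0.8,0.2,-0.55,0,-0.7]],
])

```text
time_s: 42.72
tcp_pos: [0.598, 0.1727, 0.125]
eef_rot: [2.229, 2.213, 0.001]
ft_force: [-0.3, 0.1, -0.2]
width: 0.0726
grip_force: 0.0
```

>>> move_arm([
  [[-0.2,0.05,0,0,-0.7],[-0.4,0.1,0,0,-0.7],[-0.6,0.15,0,0,-0.7],[-0.8,0.2,0,0,-0.7],[-0.95,0.2,0,0,-0.7],[-0.95,0.2,0,0,-0.7],[-0.95,0.2,0,0,-0.7],[-0.95,0.2,0,0,-0.7],[-0.95,0.2,0,0,-0.7],[-0.95,0.2,0,0,-0.7]],
])

```text
time_s: 43.55
tcp_pos: [0.6266, 0.0342, 0.1244]
eef_rot: [-2.223, -2.219, -0.0]
ft_force: [-0.1, -0.2, 0.3]
width: 0.0729
grip_force: 0.0
```

Run:
```python
from h import *
go([.6555,-.109,.037])
im=snap('scene','s10.png')
for o in cakes(im,cam('scene')):
    if 250<o[0][0]<450 and o[0][1]>120: print(o[:4])
im=snap('wrist','w10.png')
for o in cakes(im,cam('wrist'),amin=300): print(o[:4])
```

```text
tcp [0.6266 0.0342 0.1244] yaw_x 89.9 z [-0.  0. -1.] w 0.0729 grip 0.0 t 43.55
to [0.6555, -0.109, 0.037] scaled [-0.954  0.194  0.582]
(array([377.2, 161.6]), 81, array([0.4462, 0.3514]), np.float64(0.0414))
(array([396.5, 176.6]), 85, array([0.5556, 0.3694]), np.float64(0.0409))
(array([381.1, 183.5]), 99, array([0.564 , 0.2934]), np.float64(0.0428))
(array([321.2, 189.4]), 66, array([0.4976, 0.0747]), np.float64(0.0338))
(array([292. , 235.9]), 168, array([ 0.6565, -0.1106]), np.float64(0.048))
(array([122.4, 126.4]), 7253, array([0.4959, 0.0913]), np.float64(0.0772))
(array([347.1, 337.8]), 1598, array([ 0.6555, -0.0874]), np.float64(0.0423))
```

Three standards are placed well. Now I pick the last one at (0.6555, -0.109), which goes to (0.458, 0.2835).

>>> move_arm([
  [[-0.2,0.05,0,0,-0.7],[-0.4,0.1,0,0,-0.7],[-0.6,0.15,0,0,-0.7],[-0.8,0.19,0,0,-0.7],[-0.96,0.19,0,0,-0.7],[-0.96,0.19,0,0,-0.7],[-0.96,0.19,0.2,0,-0.7],[-0.96,0.19,0.4,0,-0.7],[-0.96,0.19,0.58,0,-0.7],[-0.96,0.19,0.58,0,-0.7]],
])

```text
time_s: 44.48
tcp_pos: [0.6507, -0.1095, 0.0313]
eef_rot: [-2.218, -2.211, 0.007]
ft_force: [-1.9, 1.1, -1.2]
width: 0.0728
grip_force: 0.0
```

>>> move_arm([
  [[0,0,0,0,1],[0,0,0,0,1],[0,0,0,0,1],[0,0,0,0,1],[0,0,0,0,1],[0,0,-0.15,0,1],[0,0,-0.35,0,1],[0,0,-0.55,0,1],[0,0,-0.65,0,1],[0,0,-0.65,0,1]],
])

```text
time_s: 45.32
tcp_pos: [0.6576, -0.1126, 0.1408]
eef_rot: [2.219, 2.211, 0.007]
ft_force: [0.3, -0.6, -0.0]
width: 0.052
grip_force: 42.1
```

>>> move_arm([
  [[0.15,-0.1,0,0,1],[0.3,-0.2,0,0,1],[0.45,-0.3,0,0,1],[0.6,-0.4,0,0,1],[0.75,-0.45,0,0,1],[0.9,-0.5,0,0,1],[1,-0.5,0,0,1],[1,-0.5,0,0,1],[1,-0.5,0,0,1],[1,-0.5,0,0,1]],
])

```text
time_s: 46.15
tcp_pos: [0.5803, 0.0381, 0.1345]
eef_rot: [2.225, 2.218, -0.001]
ft_force: [-0.9, -0.5, -0.9]
width: 0.0519
grip_force: 42.1
```

>>> move_arm([
  [[0.15,-0.1,0,0,1],[0.3,-0.2,0,0,1],[0.45,-0.3,0,0,1],[0.6,-0.4,0,0,1],[0.75,-0.45,0,0,1],[0.9,-0.5,0,0,1],[1,-0.5,0,0,1],[1,-0.5,0,0,1],[1,-0.5,0,0,1],[1,-0.5,0,0,1]],
])

```text
time_s: 46.98
tcp_pos: [0.5064, 0.1877, 0.1346]
eef_rot: [2.226, 2.216, -0.001]
ft_force: [-0.4, -1.3, -1.3]
width: 0.0521
grip_force: 42.1
```

Run:
```python
from h import *
go([.458,.2835,.041])
```

```text
tcp [0.5064 0.1877 0.1346] yaw_x 89.75 z [-0.    -0.001 -1.   ] w 0.0521 grip 42.1 t 46.98
to [0.458, 0.2835, 0.041] scaled [ 0.638 -0.325  0.624]
```

>>> move_arm([
  [[0.15,-0.1,0,0,1],[0.3,-0.2,0,0,1],[0.45,-0.3,0,0,1],[0.64,-0.32,0,0,1],[0.64,-0.32,0.1,0,1],[0.64,-0.32,0.25,0,1],[0.64,-0.32,0.4,0,1],[0.64,-0.32,0.53,0,1],[0.64,-0.32,0.61,0,1],[0.64,-0.32,0.61,0,1]],
])

```text
time_s: 47.82
tcp_pos: [0.4571, 0.283, 0.0405]
eef_rot: [-2.226, -2.214, 0.008]
ft_force: [0.1, 0.2, -0.3]
width: 0.052
grip_force: 42.1
```

>>> move_arm([
  [[0,0,0,0,1],[0,0,0,0,-0.7],[0,0,0,0,-0.7],[0,0,0,0,-0.7],[0,0,0,0,-0.7],[0,0,-0.2,0,-0.7],[0,0,-0.4,0,-0.7],[0,0,-0.6,0,-0.7],[0,0,-0.8,0,-0.7],[0,0,-1,0,-0.7]],
])

```text
time_s: 48.65
tcp_pos: [0.458, 0.2851, 0.1953]
eef_rot: [2.225, 2.217, 0.001]
ft_force: [1.4, 0.1, 1.0]
width: 0.0723
grip_force: 0.0
```

>>> move_arm([
  [[-0.1,-0.1,-0.1,0,-0.7],[-0.3,-0.2,-0.2,0,-0.7],[-0.5,-0.3,-0.3,0,-0.7],[-0.7,-0.4,-0.3,0,-0.7],[-0.9,-0.5,-0.3,0,-0.7],[-1,-0.5,-0.3,0,-0.7],[-1,-0.5,-0.3,0,-0.7],[-1,-0.5,-0.3,0,-0.7],[-1,-0.5,-0.3,0,-0.7],[-1,-0.5,-0.3,0,-0.7]],
])

```text
time_s: 49.48
tcp_pos: [0.383, 0.1361, 0.2384]
eef_rot: [-2.225, -2.218, -0.001]
ft_force: [0.1, 0.4, 0.4]
width: 0.0721
grip_force: 0.0
```

Run:
```python
from h import *
axes()
c0=np.array([.508,.334]); a=np.radians(6.1); Rl=np.array([[np.cos(a),np.sin(a)],[-np.sin(a),np.cos(a)]])
ims={}
for n in('top','scene'):
    im=ims[n]=cv2.cvtColor(snap(n,n+'11.png'),4)
    for o in cakes(im[...,::-1].copy(),cam(n)):
        if 200<o[0][0]<450 and o[0][1]>120: print(n,o[:4],(Rl@(o[2]-c0)).round(3))
A=ims['top'][140:265,200:470]; B=ims['scene'][130:280,130:450]
cv2.imwrite('pics/c11.png',np.vstack([cv2.resize(A,(640,296),interpolation=2),cv2.resize(B,(640,300),interpolation=2)]))
```

```text
tcp [0.383  0.1361 0.2384] yaw_x 89.84 z [ 0.  0. -1.] w 0.0721 grip 0.0 t 49.48
top (array([200.8, 124. ]), 172, array([0.9431, 0.5446]), np.float64(0.0715)) [0.455 0.163]
top (array([401.2, 151.4]), 89, array([ 0.7887, -0.3511]), np.float64(0.0486)) [ 0.206 -0.711]
top (array([384.6, 177.4]), 73, array([ 0.6725, -0.2709]), np.float64(0.0428)) [ 0.099 -0.619]
top (array([397.5, 177.6]), 72, array([ 0.6701, -0.3273]), np.float64(0.0428)) [ 0.091 -0.675]
top (array([409. , 177.1]), 71, array([ 0.6708, -0.3772]), np.float64(0.0428)) [ 0.086 -0.724]
top (array([405.3, 219.7]), 1828, array([ 0.4843, -0.3489]), np.float64(0.2117)) [-0.096 -0.677]
top (array([255.6, 204.9]), 96, array([0.5642, 0.2917]), np.float64(0.0484)) [ 0.051 -0.048]
top (array([238.3, 206.9]), 98, array([0.5569, 0.3667]), np.float64(0.0493)) [0.052 0.027]
top (array([303.1, 220.7]), 148, array([0.4904, 0.0875]), np.float64(0.0588)) [-0.044 -0.243]
top (array([241.9, 232.1]), 97, array([0.4474, 0.3492]), np.float64(0.0485)) [-0.059  0.022]
scene (array([377.1, 161.6]), 78, array([0.4459, 0.3514]), np.float64(0.0406)) [-0.06   0.024]
scene (array([365. , 167.2]), 88, array([0.456 , 0.2883]), np.float64(0.0421)) [-0.057 -0.04 ]
scene (array([396.5, 176.7]), 84, array([0.5559, 0.3688]), np.float64(0.0406)) [0.051 0.03 ]
scene (array([207. , 202.9]), 2242, array([ 0.3893, -0.3222]), np.float64(0.1963)) [-0.188 -0.64 ]
scene (array([381.1, 183.4]), 96, array([0.5636, 0.294 ]), np.float64(0.0422)) [ 0.051 -0.046]
scene (array([323.8, 186.9]), 159, array([0.4896, 0.0893]), np.float64(0.0528)) [-0.044 -0.241]
scene (array([227.4, 253.4]), 203, array([ 0.6358, -0.3207]), np.float64(0.052)) [ 0.058 -0.665]
```

View pics/c11.png

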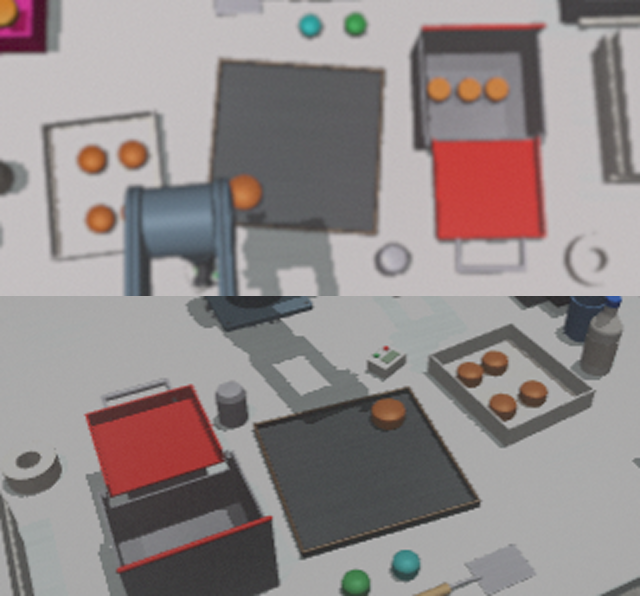

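The four standard cakes lie flat and apart in the carton. The three small ones are in the hopper, the large one is on the sheet, the pan is level and the bystanders are in place.

```bash
python3 -c "
from workcell import arm
print(arm.sign_off())"
```

```text
the job is handed in; nothing more can be done
None
```

The job is handed in: 4 standard cakes are flat in the carton, 3 undersized ones were tipped together into the hopper, the oversized one is still on the sheet, the pan is level again and the bystanders look undisturbed; the sign-off returned no verdict.

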